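Set up the thread rack by height

TASK

Stand the four thread reels upright on the black pads of the yellow rack, one in the middle of each pad, in order of height: the shortest nearest the red thread guide and each next one taller, so that every thread runs clear to the guide. Leave the amber glue bottle standing where it is, and let go of everything at the end.

Things in the scene. Friction and masses are not known exactly. Their poses are not given: they have to be found in the camera images.
- reel_orange: orange reel of sewing thread, the shortest: loose, upright, 50 mm tall, a straight round orange winding 42 mm in diameter on a black base flange 50 mm in diameter and 4 mm thick, with a black disc 28 mm across and 3 mm thick on top; 60 g, give or take 30 %. Origin: centre of its underside; z up along its axis.
- reel_blue: blue reel of sewing thread, the second shortest: loose, upright, 70 mm tall, a straight round blue winding 42 mm in diameter on a black base flange 50 mm in diameter and 4 mm thick, with a black disc 28 mm across and 3 mm thick on top; 80 g, give or take 30 %. Origin: centre of its underside; z up along its axis.
- reel_green: green reel of sewing thread, the second tallest: loose, upright, 90 mm tall, a straight round green winding 42 mm in diameter on a black base flange 50 mm in diameter and 4 mm thick, with a black disc 28 mm across and 3 mm thick on top; 100 g, give or take 30 %. Origin: centre of its underside; z up along its axis.
- reel_white: white reel of sewing thread, the tallest: loose, upright, 110 mm tall, a straight round white winding 42 mm in diameter on a black base flange 50 mm in diameter and 4 mm thick, with a black disc 28 mm across and 3 mm thick on top; 120 g, give or take 30 %. Origin: centre of its underside; z up along its axis.
- pad0: one of four identical round black rubber pads, 60 mm in diameter, 3 mm thick, fixed in a straight row 85 mm apart (centre to centre) on a yellow board (470 x 90 mm, 18 mm thick, lying on the bench). Which pad has which place in the row differs from start to start: the number means nothing. Origin: centre of its underside; its top face is 3 mm above it, 21 mm above the bench.
- pad1: one of four identical round black rubber pads, 60 mm in diameter, 3 mm thick, fixed in a straight row 85 mm apart (centre to centre) on a yellow board (470 x 90 mm, 18 mm thick, lying on the bench). Which pad has which place in the row differs from start to start: the number means nothing. Origin: centre of its underside; its top face is 3 mm above it, 21 mm above the bench.
- pad2: one of four identical round black rubber pads, 60 mm in diameter, 3 mm thick, fixed in a straight row 85 mm apart (centre to centre) on a yellow board (470 x 90 mm, 18 mm thick, lying on the bench). Which pad has which place in the row differs from start to start: the number means nothing. Origin: centre of its underside; its top face is 3 mm above it, 21 mm above the bench.
- pad3: one of four identical round black rubber pads, 60 mm in diameter, 3 mm thick, fixed in a straight row 85 mm apart (centre to centre) on a yellow board (470 x 90 mm, 18 mm thick, lying on the bench). Which pad has which place in the row differs from start to start: the number means nothing. Origin: centre of its underside; its top face is 3 mm above it, 21 mm above the bench.
- guide: red thread guide: a thin upright post with a ring on top, 99 mm tall above the board, foot 32 mm and ring 34 mm across; fixed on the yellow board in line with the pads, at either end (the other end has a low dark steel button), 80 mm from the centre of the nearest pad. Origin: centre of its underside, on the board; y runs along the row, which lies on its +y or its -y side; z up.
- glue: amber glue bottle with a black pointed cap, 44 mm in diameter, 120 mm tall, loose, about 150 g, standing among the reels; to be left alone. Origin: centre of its underside; z up.
Mind the look-alikes: they are no part of the job. Leave any pink look-alike of the reel_green alone.

How it is judged:
By the outcome, as a careful person would: the job done as asked, in the order asked, and still so for the second after the job is handed in, with the robot touching nothing.
It also fails if it takes over 99 s, if anything falls off the work surface, if the arm or the gripper's body presses on something with over 40 N, if the wrist force passes 120 N, or if a joint passes its speed limit or range.

ROBOT

A 6-joint arm with a two-finger parallel gripper is mounted at the origin on the work surface. World frame = base frame: x ahead of the robot, y to its left, z up, the work surface at z = 0. Lengths are in m, angles in rad, forces in N, time in s.
With the tool pointing down it reaches from about 0.4 to 0.825 m from the base axis. Payload 7 kg.
Tool frame: the origin (TCP) lies midway between the tips of the shut fingers; the grasp point (between the pads) lies 19 mm behind it; z points along the fingers, y is the line along which they close (so a half turn about z gives the same grasp; the last joint's range is limited). The gripper opens to 88 mm and grips with 3 to 60 N. Pads are 19 mm wide; open, the fingers measure 130 mm over their backs; the gripper's body (78 mm by 193 mm) begins 47 mm behind the grasp point.
Start: joints at [1.568, 0.359, 0.012, 0, -1.224, -0.288], TCP at [0.194, 0.647, 0.227] pointing down, gripper open.
Joint ranges: [-3.07, 3.07], [-1.43, 2.12], [-1.02, 1.25], [-3.03, 1.67], [-3.05, -0], [-3.03, 3.03]. Speed limits (rad/s): [2.39, 2.39, 3.01, 3.14, 3.14, 3.14].

INTERFACE

Orientations are given as a 3x3 rotation matrix whose columns are the frame's x, y, z axes.
In Python, from rig import env gives the robot as it stands.
- The arm moves only by the tool apply_moves, never from a script. Its argument "targets" is a list of rows, each a list of 7 numbers: the turn, a rotation vector about the tool's x, y, z in shares of pi/2 rad (1.0 is pi/2 rad), then the shift along the tool's x, y, z in parts of the range, where 1.0 means 600 mm, then the opening, from 0 (shut) to 1 (fully open). A call has 1 to 8 rows; each row is the pose to reach, as a shift and turn from the pose commanded when the call began, along the tool's axes at that moment; what a row does not reach only later rows make up. A row lasts 1/8 s, in which the tool goes at most 62.5 mm and 10.7 degrees, less where a joint would pass 70% of its speed; a pose out of reach is approached as far as the arm can. Shift and turn numbers lie between -1 and 1, and a call with a number outside is refused. A call with a gripper value outside its range is refused whole. The fingers move at their own pace and stop on an object; "force" is the grip in N (left out, the last holds). Time passes only in rows, so rows that repeat a pose let the fingers close. It gives the time, the measured TCP pose, the force, the opening and the grip force at its end, in the units of the state.
- env.sense(): the state, without advancing time (a new reading comes with each control period).
- env.capture(name): name is "side" or "top" or "wrist"; returns a dict with "img" (480x640x3 uint8, blue, green, red), "mtx" (3x3 intrinsics, pixels), "k1" (the pictures are not rectified: a ray, as slopes to the right and down, at radius r is drawn at 1 + k1 r^2 times it, then the intrinsics apply), "position" and "attitude" of the camera in the world. Camera axes: x right, y up, looking along -z (the intrinsics and any distortion apply to the point x, -y, -z); pixel columns grow to the right and rows downward; lengths in m; the calibration is good to about 2 mm. A picture is of the moment at which its call begins. There is no depth.
- env.finish_job(): hands the job in; it is judged then, once.
The state is a dict: "time": time; "joints": joint angles; "qvel": joint speeds; "effort": joint torques, N m; "position": TCP position; "tcp_rot": TCP orientation; "force": force on the tool from outside, world axes, zero at the start; "ft_torque": the same for the moment, N m; "width": finger opening in m; "finger_force": force on a finger pad.
Only numpy, scipy, OpenCV 4.12 (cv2) and the standard library are available. Lean on these libraries where they do the work, as an engineer would, in place of code of your own. Each camera call takes 0.05 s, during which the arm holds its last target. There are 200 camera calls.

## Working session

There is one attempt and no reset: what is moved stays moved. The work goes in short steps, Python scripts to look and compute and a tool call to move; the robot and the scene stay as the last step left them, time stands still between calls to the robot, and variables do not carry over. Pictures are saved under pics/ and viewed, at most 14 in all, crops included, and the job is handed in when it is done.

Besides the shell and the picture viewer there is one more tool, called after "Request:" as name(argument=value, ...) on one line, values as JSON. apply_moves: Moves the arm, as the interface text tells. Its arguments: {"type":"object","properties":{"targets":{"type":"array"},"force":{"type":"number"}},"required":["targets"]}

```bash
mkdir -p pics; cat > h.py <<'E'
import numpy as np, cv2
from rig import env
def cap(n,f=None):
    c=env.capture(n)
    if f: cv2.imwrite('pics/'+f,c['img'])
    return c
def ray(c,u,v):
    K=np.array(c['mtx']); d=np.array([(u-K[0,2])/K[0,0],(v-K[1,2])/K[1,1]])
    s=d.copy()
    for _ in range(30): s=d/(1+c['k1']*(s@s))
    return np.array(c['position']),np.array(c['attitude'])@np.array([s[0],-s[1],-1])
def onz(c,u,v,z):
    o,d=ray(c,u,v); return o+d*(z-o[2])/d[2]
def proj(c,p):
    q=np.array(c['attitude']).T@(np.array(p)-np.array(c['position'])); s=np.array([q[0],-q[1]])/-q[2]
    s=s*(1+c['k1']*(s@s)); K=np.array(c['mtx']); return K[0,0]*s[0]+K[0,2],K[1,1]*s[1]+K[1,2]
E
python3 - <<'E'
from h import *
for n in('top','side','wrist'):
    c=cap(n,n+'0.png'); print(n,np.round(c['position'],3),np.round(c['attitude'],3).tolist(),c['k1'],c['mtx'][0][0])
s=env.sense(); print(s['position'],np.round(s['tcp_rot'],3),s['width'],s['time'])
E
```

```text
top [ 0.392 -0.002  1.129] [[0.02, 0.997, -0.074], [-1.0, 0.019, -0.015], [-0.013, 0.074, 0.997]] -0.08270477607465634 562.8240445217324
side [ 0.035 -0.637  0.564] [[0.837, 0.277, -0.472], [-0.547, 0.461, -0.699], [0.024, 0.843, 0.537]] -0.03762816056020512 524.332831155242
wrist [0.258 0.629 0.384] [[-0.286, 0.928, 0.238], [-0.958, -0.277, -0.071], [0.0, -0.249, 0.969]] -0.09192295154571042 408.6435818847764
[0.1934361  0.64628756 0.22582917] [[ 0.958 -0.287 -0.   ]
 [-0.287 -0.958 -0.001]
 [ 0.     0.001 -1.   ]] 0.08760997109587329 0.15
```

View pics/top0.png

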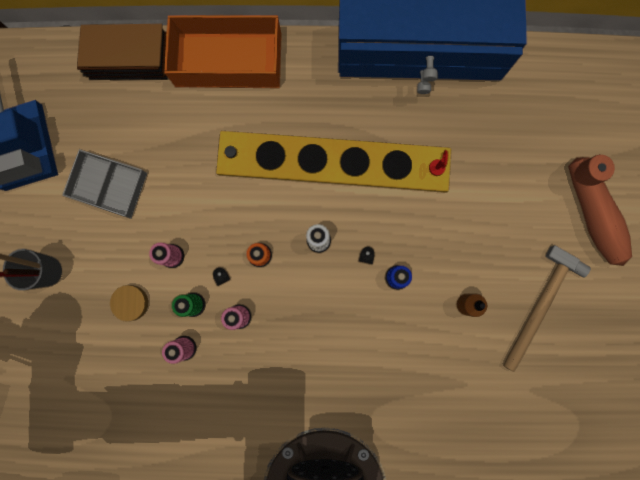

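View pics/side0.png

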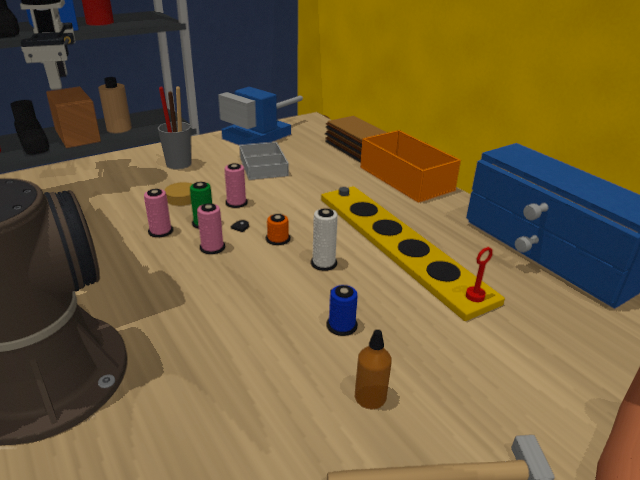

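Top view: orange reel (258,254), white (318,237), blue (399,276), green (187,305). Look-alikes to leave are pink at (166,255), (235,318) and (178,350). The orange tray (223,50), wood disc (127,302) and glue (472,304) are also not reels. Pads are at (270,155), (312,158), (354,161), (397,165), with the guide at the right end (437,167), so orange goes to pad (397,165), then blue, green, white leftwards.

```bash
cat >> h.py <<'E'
HS={'orange':.05,'blue':.07,'green':.09,'white':.11}
def cmask(hsv,n):
    r={'orange':((5,150,90),(16,255,255)),'blue':((112,120,60),(128,255,255)),'green':((50,100,40),(85,255,255)),'white':((0,0,110),(180,45,255))}[n]
    return cv2.inRange(hsv,np.array(r[0]),np.array(r[1]))
def findtop(c,n,uv,R=16):
    """centre of black top disc of reel near pixel uv"""
    im=c['img']; u,v=map(int,uv); x0,y0=max(u-R,0),max(v-R,0); p=im[y0:v+R+1,x0:u+R+1]
    S=8; p=cv2.resize(p,None,fx=S,fy=S,interpolation=cv2.INTER_CUBIC)
    dark=(p.max(2)<62).astype(np.uint8)
    cs,_=cv2.findContours(dark,cv2.RETR_CCOMP,cv2.CHAIN_APPROX_NONE)
    out=[]
    for k in cs:
        if len(k)<20: continue
        (a,b),(w,h),t=cv2.fitEllipse(k)
        if np.isfinite([a,b,w,h]).all(): out.append((round(x0+(a+.5)/S-.5,2),round(y0+(b+.5)/S-.5,2),round(w/S,1),round(h/S,1)))
    return out
E
python3 - <<'E'
from h import *
c=cap('top'); s=cap('side')
for n,uv in dict(orange=(258,254),white=(318,237),blue=(400,276),green=(183,305)).items():
    for e in findtop(c,n,uv): print(n,e,np.round(onz(c,e[0],e[1],HS[n]),4), 'px/28mm', round(563*.028/(1.129-HS[n]),1))
for n,uv in dict(orange=(278,217),white=(326,213),blue=(343,290),green=(201,186)).items():
    for e in findtop(s,n,uv): print('side',n,e,np.round(onz(s,e[0],e[1],HS[n]),4))
for uv in [(270,155),(312,158),(354,161),(397,165)]:
    for e in findtop(c,'p',uv,19): 
        if e[2]>20:print('pad',e,np.round(onz(c,e[0],e[1],.021),4))
for uv in [(364,209),(387,228),(414,248),(443,271)]:
    for e in findtop(s,'p',uv,22): 
        if e[3]>20:print('pad side',e,np.round(onz(s,e[0],e[1],.021),4))
print(onz(c,472,304,.06),onz(c,437,167,.02))
a=cv2.resize(c['img'][220:370,130:430],None,fx=2.6,fy=2.6,interpolation=cv2.INTER_CUBIC); cv2.imwrite('pics/crop1.png',a)
E
```

```text
orange (253.92, 264.85, 0.7, 1.8) [0.4385 0.1445 0.05  ] px/28mm 14.6
orange (256.37, 253.06, 12.9, 13.1) [0.4613 0.1404 0.05  ] px/28mm 14.6
orange (256.2, 253.02, 7.1, 7.3) [0.4614 0.1407 0.05  ] px/28mm 14.6
orange (258.99, 254.4, 23.3, 23.6) [0.4588 0.1352 0.05  ] px/28mm 14.6
white (318.47, 239.48, 23.1, 24.4) [0.4843 0.02   0.11  ] px/28mm 15.5
white (317.31, 234.95, 13.7, 13.9) [0.4926 0.0223 0.11  ] px/28mm 15.5
white (317.19, 234.87, 7.6, 7.9) [0.4927 0.0225 0.11  ] px/28mm 15.5
blue (401.17, 276.07, 13.9, 14.2) [ 0.4219 -0.136   0.07  ] px/28mm 14.9
blue (401.22, 276.1, 7.4, 7.6) [ 0.4219 -0.1361  0.07  ] px/28mm 14.9
blue (398.15, 276.74, 23.3, 25.1) [ 0.4205 -0.1303  0.07  ] px/28mm 14.9
green (181.43, 305.21, 15.0, 15.4) [0.3591 0.2721 0.09  ] px/28mm 15.2
green (180.99, 305.28, 7.2, 7.4) [0.3589 0.2729 0.09  ] px/28mm 15.2
green (193.59, 303.41, 14.0, 26.6) [0.363  0.2494 0.09  ] px/28mm 15.2
green (192.85, 312.32, 1.4, 2.3) [0.3465 0.2502 0.09  ] px/28mm 15.2
side orange (277.32, 217.46, 7.4, 13.2) [0.4631 0.1422 0.05  ]
side orange (277.28, 216.53, 4.5, 6.8) [0.4648 0
[... 180 characters left out ...]
0.4248 -0.1331  0.07  ]
side green (209.19, 196.36, 3.5, 14.3) [0.3574 0.219  0.09  ]
side green (199.75, 185.0, 6.5, 14.0) [0.3605 0.2735 0.09  ]
pad (270.07, 155.01, 28.2, 28.7) [0.6608 0.1226 0.021 ]
pad (312.08, 158.11, 28.4, 28.6) [0.6558 0.0381 0.021 ]
pad (354.36, 161.24, 28.5, 28.6) [ 0.6509 -0.0466  0.021 ]
pad (396.77, 164.47, 28.4, 28.8) [ 0.646  -0.1315  0.021 ]
pad side (363.44, 208.88, 13.3, 27.3) [0.6627 0.1239 0.021 ]
pad side (386.98, 227.2, 15.0, 29.2) [0.6576 0.0389 0.021 ]
pad side (413.39, 247.78, 16.8, 31.2) [ 0.6525 -0.0462  0.021 ]
pad side (443.0, 270.98, 18.8, 33.6) [ 0.6472 -0.1309  0.021 ]
[ 0.37168241 -0.27259335  0.06      ] [ 0.642793   -0.21236591  0.02      ]
```

View pics/crop1.png

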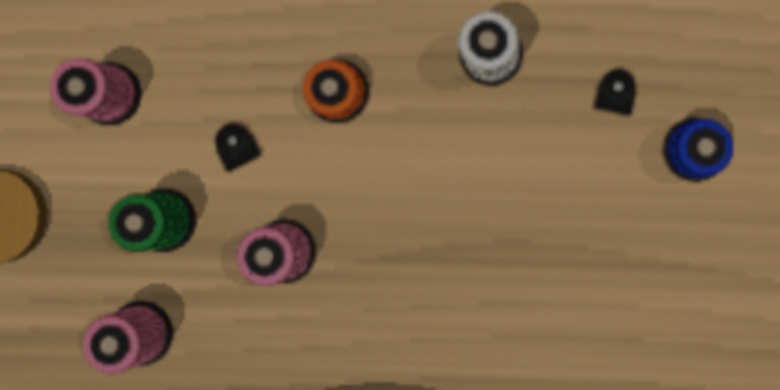

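The crop confirms the green reel at crop (135,222), apart from the three pink ones. The two views agree within 2 mm, and the pad spacing of 85 mm checks out. Now I work out the first move.

```bash
cat > go.py <<'E'
import sys; from h import *
# go.py x y z yaw_of_tool_x_deg : shift in tool axes and turn about tool z
s=env.sense(); R=np.array(s['tcp_rot']); p=np.array(s['position']); g=np.array([float(a) for a in sys.argv[1:4]])
y=np.degrees(np.arctan2(R[1,0],R[0,0]))
print('t',s['time'],'p',np.round(p,4),'yaw',round(y,1),'w',s['width'],'ff',s['finger_force'],'F',np.round(s['force'],1),'q',np.round(s['joints'],2))
print('shift',np.round(R.T@(g-p),4),'turn z',round(np.radians(y-float(sys.argv[4])),4) if len(sys.argv)>4 else '', 'tilt',np.round(R[:2,2],4))
E
python3 go.py .4625 .1415 .16 -93.4
python3 - <<'E'
from h import *
c=cap('top')
for uv in [(160,254),(229,318),(172,352)]: print(np.round(onz(c,*uv,.09),3))
print(onz(c,430,78,.1),onz(c,430,78,0))
E
```

```text
t 0.25 p [0.1935 0.6464 0.2261] yaw -16.7 w 0.08758705103651175 ff 0.0 F [0.5 0.2 0.6] q [ 1.57  0.36  0.01 -0.   -1.22 -0.29]
shift [0.4025 0.4065 0.0665] turn z 1.3393 tilt [-0.0001 -0.0007]
[0.453 0.316 0.09 ]
[0.338 0.182 0.09 ]
[0.272 0.287 0.09 ]
[ 0.79603436 -0.18433315  0.1       ] [ 0.83534341 -0.20209769  0.        ]
```

Careful with the scale: shifts go in shares of 600 mm and turns go in shares of pi/2 rad. That gives: 0.4065 m / 0.6 = 0.6775, 0.4025 m / 0.6 = 0.6708, 1.339 rad / 1.5708 = 0.8524.

Request:
apply_moves(targets=[[0, 0, 0.4265, 0.3333, 0.3333, 0.0333, 1], [0, 0, 0.8524, 0.6708, 0.6775, 0.0833, 1], [0, 0, 0.8524, 0.6708, 0.6775, 0.1108, 1], [0, 0, 0.8524, 0.6708, 0.6775, 0.1108, 1], [0, 0, 0.8524, 0.6708, 0.6775, 0.1108, 1], [0, 0, 0.8524, 0.6708, 0.6775, 0.1108, 1], [0, 0, 0.8524, 0.6708, 0.6775, 0.1108, 1], [0, 0, 0.8524, 0.6708, 0.6775, 0.1108, 1]])

```text
time: 1.3
position: [0.4278, 0.2067, 0.1698]
tcp_rot: [[-0.062, -0.998, 0.001], [-0.998, 0.062, 0.001], [-0.001, -0.001, -1.0]]
force: [1.1, 0.7, 0.1]
width: 0.0877
finger_force: 0.0
```

Request:
apply_moves(targets=[[0, 0, 0, 0, 0, 0, 1]])

```text
time: 1.42
position: [0.4279, 0.2046, 0.1691]
tcp_rot: [[-0.065, -0.998, -0.001], [-0.998, 0.065, -0.001], [0.001, 0.001, -1.0]]
force: [0.3, 0.6, -0.0]
width: 0.0878
finger_force: 0.0
```

```bash
python3 go.py .4625 .1415 .011 -93.4
```

```text
t 1.425 p [0.4279 0.2046 0.1691] yaw -93.7 w 0.0877972041279274 ff 0.0 F [ 0.3  0.6 -0. ] q [ 0.86  0.07 -0.5  -0.   -1.   -0.93]
shift [ 0.0606 -0.0388  0.1581] turn z -0.0054 tilt [-0.0009 -0.0009]
```

To row units: 0.08 m / 0.6 = 0.1333, 0.07 m / 0.6 = 0.1167, -0.005 rad / 1.5708 = -0.0032.

Request:
apply_moves(targets=[[0, 0, -0.0032, 0.1008, -0.065, 0.0333, 1], [0, 0, -0.0032, 0.1008, -0.065, 0.0667, 1], [0, 0, -0.0032, 0.1008, -0.065, 0.1167, 1], [0, 0, -0.0032, 0.1008, -0.065, 0.1333, 1], [0, 0, -0.0032, 0.1008, -0.065, 0.1333, 1]])

```text
time: 2.05
position: [0.4624, 0.1462, 0.0895]
tcp_rot: [[-0.053, -0.999, -0.001], [-0.999, 0.053, -0.001], [0.001, 0.001, -1.0]]
force: [0.3, 0.9, 0.3]
width: 0.0879
finger_force: 0.0
```

```bash
python3 go.py .4625 .1415 .011 -93.4; python3 -c "
from h import *
cap('wrist','w1.png')"
```

```text
t 2.05 p [0.4624 0.1462 0.0895] yaw -93.0 w 0.08793719575032281 ff 0.0 F [0.3 0.9 0.3] q [ 0.71  0.19 -0.58  0.   -0.8  -0.77]
shift [ 0.0046 -0.0004  0.0785] turn z 0.0064 tilt [-0.0006 -0.0007]
```

View pics/w1.png

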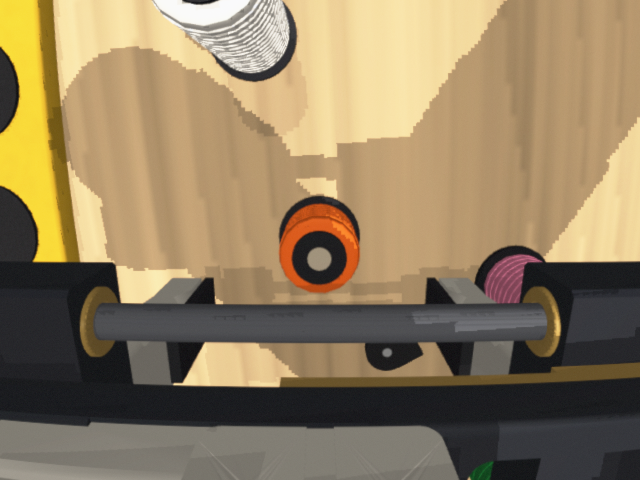

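The wrist view shows the orange reel centred between the fingers, its top disc at (319,258), with white and pink well clear.

To row units: 0.0046 m / 0.6 = 0.0077, 0.006 rad / 1.5708 = 0.0038.

Request:
apply_moves(targets=[[0, 0, 0.0038, 0.0077, 0, 0, 1], [0, 0, 0.0038, 0.0077, 0, 0, 1]])

```text
time: 2.35
position: [0.4625, 0.1412, 0.0904]
tcp_rot: [[-0.06, -0.998, 0.001], [-0.998, 0.06, 0.001], [-0.001, -0.001, -1.0]]
force: [-0.3, -0.5, -0.1]
width: 0.0875
finger_force: 0.0
```

```bash
python3 go.py .4625 .1415 .011 -93.4; python3 -c "
from h import *
c=cap('wrist')
print([(e,np.round(onz(c,e[0],e[1],.05),4)) for e in findtop(c,'o',proj(c,(.4625,.1415,.05)),34) if e[2]>10])"
```

```text
t 2.35 p [0.4625 0.1412 0.0904] yaw -93.4 w 0.0875489403765043 ff 0.0 F [-0.3 -0.5 -0.1] q [ 0.7   0.18 -0.58  0.   -0.8  -0.76]
shift [-0.0002  0.0001  0.0794] turn z -0.0007 tilt [0.0011 0.0009]
[((319.84, 265.84, 51.6, 52.7), array([0.4636, 0.1412, 0.05  ])), ((319.79, 267.11, 24.2, 25.0), array([0.4637, 0.1419, 0.05  ]))]
```

Wrist agrees within 1 mm. Descend and grip.

To row units: 0.079 m / 0.6 = 0.1317, 0.07 m / 0.6 = 0.1167.

Request:
apply_moves(targets=[[0, 0, 0, 0, 0, 0.0667, 1], [0, 0, 0, 0, 0, 0.1167, 1], [0, 0, 0, 0, 0, 0.1317, 1], [0, 0, 0, 0, 0, 0.1317, 1], [0, 0, 0, 0, 0, 0.1317, 0], [0, 0, 0, 0, 0, 0.1317, 0], [0, 0, 0, 0, 0, 0.1317, 0], [0, 0, 0, 0, 0, 0.1317, 0]], force=15)

```text
time: 3.4
position: [0.4624, 0.1412, 0.0109]
tcp_rot: [[-0.06, -0.998, 0.0], [-0.998, 0.06, 0.0], [-0.0, -0.0, -1.0]]
force: [0.8, 0.4, 0.6]
width: 0.0534
finger_force: 0.0
```

Request:
apply_moves(targets=[[0, 0, 0, 0, 0, 0, 0], [0, 0, 0, 0, 0, 0, 0]])

```text
time: 3.65
position: [0.4623, 0.1411, 0.0107]
tcp_rot: [[-0.06, -0.998, 0.0], [-0.998, 0.06, 0.0], [-0.0, -0.0, -1.0]]
force: [0.2, 0.7, 1.4]
width: 0.0419
finger_force: 15.0
```

```bash
python3 go.py .6466 -.1312 .12 -93.4
```

```text
t 3.65 p [0.4623 0.1411 0.0107] yaw -93.4 w 0.041943510375135364 ff 15.000263303518295 F [0.2 0.7 1.4] q [ 0.7   0.31 -0.66  0.   -0.6  -0.76]
shift [ 0.2608 -0.2003 -0.1093] turn z -0.0007 tilt [0.0001 0.0001]
```

To row units: 0.261 m / 0.6 = 0.435, -0.16 m / 0.6 = -0.2667.

Request:
apply_moves(targets=[[0, 0, 0, 0, 0, -0.1, 0], [0, 0, 0, 0, 0, -0.2, 0], [0, 0, 0, 0.0667, -0.05, -0.2667, 0], [0, 0, 0, 0.15, -0.1167, -0.2667, 0], [0, 0, 0, 0.2333, -0.1833, -0.2667, 0], [0, 0, 0, 0.3167, -0.2433, -0.2667, 0], [0, 0, 0, 0.3833, -0.295, -0.2667, 0], [0, 0, 0, 0.435, -0.3333, -0.2667, 0]])

```text
time: 4.65
position: [0.6469, -0.1337, 0.1697]
tcp_rot: [[-0.061, -0.998, -0.001], [-0.998, 0.061, -0.0], [0.0, 0.001, -1.0]]
force: [0.1, 0.8, -1.5]
width: 0.0415
finger_force: 15.0
```

Request:
apply_moves(targets=[[0, 0, 0, 0, 0, 0, 0], [0, 0, 0, 0, 0, 0, 0]])

```text
time: 4.9
position: [0.6457, -0.1314, 0.1698]
tcp_rot: [[-0.061, -0.998, -0.001], [-0.998, 0.061, 0.0], [-0.0, 0.001, -1.0]]
force: [-0.3, 1.1, -1.0]
width: 0.0412
finger_force: 15.0
```

```bash
python3 go.py .6466 -.1312 .032 -93.4
```

```text
t 4.9 p [ 0.6457 -0.1314  0.1698] yaw -93.5 w 0.0412180739742274 ff 15.00003844499588 F [-0.3  1.1 -1. ] q [ 0.09  0.37 -0.1  -0.   -1.1  -0.15]
shift [-0.0003 -0.0011  0.1378] turn z -0.0014 tilt [-0.0014  0.0002]
```

To row units: 0.1385 m / 0.6 = 0.2308, -0.001 m / 0.6 = -0.0017.

Request:
apply_moves(targets=[[0, 0, 0, 0, -0.0017, 0.0833, 0], [0, 0, 0, 0, -0.0017, 0.1667, 0], [0, 0, 0, 0, -0.0017, 0.2, 0], [0, 0, 0, 0, -0.0017, 0.2167, 0], [0, 0, 0, 0, -0.0017, 0.225, 0], [0, 0, 0, 0, -0.0017, 0.2292, 0], [0, 0, 0, 0, -0.0017, 0.2308, 0]])

```text
time: 5.78
position: [0.6477, -0.1314, 0.0329]
tcp_rot: [[-0.06, -0.998, 0.001], [-0.998, 0.06, 0.0], [-0.0, -0.001, -1.0]]
force: [-0.9, -0.7, -1.2]
width: 0.0419
finger_force: 15.0
```

```bash
python3 go.py .6466 -.1312 .032 -93.4; python3 -c "
from h import *
c=cap('side'); cv2.imwrite('pics/s1.png',cv2.resize(c['img'][190:320,330:530],None,fx=3.5,fy=3.5))"
```

```text
t 5.775 p [ 0.6477 -0.1314  0.0329] yaw -93.4 w 0.041920718128387734 ff 14.999883770942688 F [-0.9 -0.7 -1.2] q [ 0.09  0.51 -0.24  0.   -0.82 -0.15]
shift [-0.0001  0.0012  0.0009] turn z -0.0005 tilt [0.0014 0.    ]
```

View pics/s1.png

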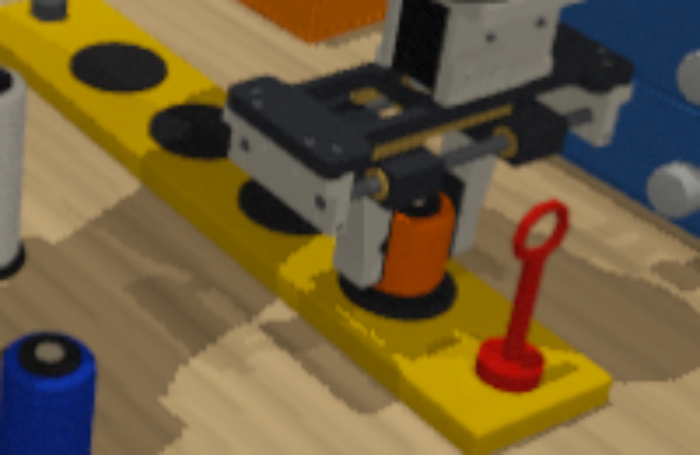

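Orange (crop 420,250) is over the first pad, clear of the guide. Settle, release, rise.

To row units: -0.09 m / 0.6 = -0.15, 0.001 m / 0.6 = 0.0017.

Request:
apply_moves(targets=[[0, 0, 0, 0, 0.0013, 0.0017, 0], [0, 0, 0, 0, 0.0013, 0.0025, 0], [0, 0, 0, 0, 0.0013, 0.0025, 1], [0, 0, 0, 0, 0.0013, 0.0025, 1], [0, 0, 0, 0, 0.0013, 0.0025, 1], [0, 0, 0, 0, 0.0013, 0.0025, 1], [0, 0, 0, 0, 0.0013, -0.05, 1], [0, 0, 0, 0, 0.0013, -0.15, 1]])

```text
time: 6.82
position: [0.6446, -0.1314, 0.1203]
tcp_rot: [[-0.06, -0.998, -0.006], [-0.998, 0.06, -0.0], [0.0, 0.006, -1.0]]
force: [1.1, 0.0, 0.4]
width: 0.087
finger_force: 0.0
```

```bash
python3 go.py .4225 -.1355 .13 -93.4; python3 -c "
from h import *
c=cap('side'); print([(e,np.round(onz(c,e[0],e[1],.071),4)) for e in findtop(c,'o',proj(c,(.6466,-.1312,.071)),16) if e[3]>9])"
```

```text
t 6.825 p [ 0.6446 -0.1314  0.1203] yaw -93.5 w 0.08702485272291288 ff 0.0 F [1.1 0.  0.4] q [ 0.09  0.41 -0.16 -0.   -1.   -0.15]
shift [ 0.0175  0.2215 -0.0084] turn z -0.0009 tilt [-0.006  -0.0001]
[((447.16, 247.49, 8.9, 16.1), array([ 0.6471, -0.1305,  0.071 ]))]
```

Request:
apply_moves(targets=[[0, 0, 0, 0.0067, 0.0833, 0, 1], [0, 0, 0, 0.015, 0.1833, 0, 1], [0, 0, 0, 0.0217, 0.275, 0, 1], [0, 0, 0, 0.0275, 0.3417, 0, 1], [0, 0, 0, 0.0292, 0.3692, 0, 1], [0, 0, 0, 0.0292, 0.3692, 0, 1], [0, 0, 0, 0.0292, 0.3692, 0, 1]])

```text
time: 7.75
position: [0.4257, -0.1355, 0.1224]
tcp_rot: [[-0.06, -0.998, 0.001], [-0.998, 0.06, -0.0], [0.0, -0.001, -1.0]]
force: [-0.3, -0.2, -0.5]
width: 0.0874
finger_force: 0.0
```

```bash
python3 -c "
from h import *
c=cap('wrist')
print([(e,np.round(onz(c,e[0],e[1],.07),4)) for e in findtop(c,'o',proj(c,(.4225,-.1355,.07)),36) if e[2]>15])"; python3 go.py .4225 -.1355 .021 -93.4
```

```text
[((324.7, 258.75, 49.3, 50.4), array([ 0.4242, -0.1356,  0.07  ])), ((324.78, 259.46, 23.5, 24.0), array([ 0.4242, -0.1352,  0.07  ]))]
t 7.8 p [ 0.4257 -0.1355  0.1222] yaw -93.4 w 0.0876992993255379 ff 0.0 F [-0.1  0.7 -0.7] q [ 0.14  0.08 -0.62  0.   -0.87 -0.2 ]
shift [1.000e-04 3.200e-03 1.012e-01] turn z -0.0004 tilt [ 0.0006 -0.0002]
```

To row units: 0.101 m / 0.6 = 0.1683, 0.085 m / 0.6 = 0.1417.

Request:
apply_moves(targets=[[0, 0, 0, 0, 0.0033, 0.0667, 1], [0, 0, 0, 0, 0.0033, 0.1417, 1], [0, 0, 0, 0, 0.0033, 0.1683, 1], [0, 0, 0, 0, 0.0033, 0.1683, 1], [0, 0, 0, 0, 0.0033, 0.1683, 0], [0, 0, 0, 0, 0.0033, 0.1683, 0], [0, 0, 0, 0, 0.0033, 0.1683, 0], [0, 0, 0, 0, 0.0033, 0.1683, 0]])

```text
time: 8.8
position: [0.4226, -0.1355, 0.0216]
tcp_rot: [[-0.06, -0.998, 0.001], [-0.998, 0.06, 0.0], [-0.0, -0.001, -1.0]]
force: [-0.3, -0.3, -0.1]
width: 0.0531
finger_force: 0.0
```

Request:
apply_moves(targets=[[0, 0, 0, 0, 0, 0, 0], [0, 0, 0, 0, 0, 0, 0], [0, 0, 0, 0, 0, 0, 0]])

```text
time: 9.18
position: [0.4225, -0.1355, 0.0213]
tcp_rot: [[-0.06, -0.998, 0.0], [-0.998, 0.06, -0.0], [0.0, -0.0, -1.0]]
force: [-1.4, 0.4, 5.6]
width: 0.0418
finger_force: 15.0
```

```bash
python3 go.py .6517 -.0464 .042 -93.4
```

```text
t 9.175 p [ 0.4225 -0.1355  0.0213] yaw -93.4 w 0.04175765045280179 ff 15.00043585896492 F [-1.4  0.4  5.6] q [ 0.14  0.24 -0.74  0.   -0.59 -0.2 ]
shift [-0.1026 -0.2235 -0.0207] turn z -0.0005 tilt [ 0.0002 -0.    ]
```

To row units: -0.2235 m / 0.6 = -0.3725, -0.15 m / 0.6 = -0.25.

Request:
apply_moves(targets=[[0, 0, 0, 0, 0, -0.1, 0], [0, 0, 0, 0, 0, -0.1833, 0], [0, 0, 0, -0.0333, -0.0833, -0.2167, 0], [0, 0, 0, -0.075, -0.1667, -0.2167, 0], [0, 0, 0, -0.1167, -0.25, -0.2167, 0], [0, 0, 0, -0.15, -0.325, -0.2167, 0], [0, 0, 0, -0.171, -0.3725, -0.2167, 0], [0, 0, 0, -0.171, -0.3725, -0.2167, 0]])

```text
time: 10.18
position: [0.6527, -0.0457, 0.1493]
tcp_rot: [[-0.059, -0.998, -0.002], [-0.998, 0.059, -0.0], [0.0, 0.002, -1.0]]
force: [-0.2, -0.2, -1.3]
width: 0.042
finger_force: 15.0
```

Request:
apply_moves(targets=[[0, 0, 0, 0, 0, 0, 0], [0, 0, 0, 0, 0, 0, 0]])

```text
time: 10.42
position: [0.6507, -0.0469, 0.1512]
tcp_rot: [[-0.06, -0.998, -0.0], [-0.998, 0.06, 0.0], [-0.0, 0.0, -1.0]]
force: [-0.4, -1.1, -0.5]
width: 0.0417
finger_force: 15.0
```

```bash
python3 go.py .6517 -.0464 .042 -93.4
```

```text
t 10.425 p [ 0.6507 -0.0469  0.1512] yaw -93.5 w 0.04173951489371717 ff 14.999930262565613 F [-0.4 -1.1 -0.5] q [ 0.23  0.38 -0.14 -0.   -1.05 -0.29]
shift [-0.0005 -0.001   0.1092] turn z -0.0011 tilt [-0.0002  0.0001]
```

To row units: 0.1095 m / 0.6 = 0.1825, -0.001 m / 0.6 = -0.0017.

Request:
apply_moves(targets=[[0, 0, 0, -0.0008, -0.0017, 0.0833, 0], [0, 0, 0, -0.0008, -0.0017, 0.1417, 0], [0, 0, 0, -0.0008, -0.0017, 0.1667, 0], [0, 0, 0, -0.0008, -0.0017, 0.175, 0], [0, 0, 0, -0.0008, -0.0017, 0.18, 0], [0, 0, 0, -0.0008, -0.0017, 0.1825, 0], [0, 0, 0, -0.0008, -0.0017, 0.1825, 0], [0, 0, 0, -0.0008, -0.0017, 0.1825, 0]])

```text
time: 11.42
position: [0.6531, -0.046, 0.0424]
tcp_rot: [[-0.06, -0.998, 0.001], [-0.998, 0.06, 0.0], [-0.0, -0.001, -1.0]]
force: [-0.6, 0.5, 2.4]
width: 0.0418
finger_force: 15.0
```

```bash
python3 go.py .6517 -.0464 .042 -93.4
```

```text
t 11.425 p [ 0.6531 -0.046   0.0424] yaw -93.4 w 0.04184085924814445 ff 15.000439435243607 F [-0.6  0.5  2.4] q [ 0.23  0.49 -0.25  0.   -0.84 -0.29]
shift [0.0005 0.0014 0.0004] turn z -0.0005 tilt [0.0012 0.0001]
```

To row units: -0.13 m / 0.6 = -0.2167, 0.001 m / 0.6 = 0.0017.

Request:
apply_moves(targets=[[0, 0, 0, 0, 0.0017, 0, 0], [0, 0, 0, 0, 0.0017, 0, 1], [0, 0, 0, 0, 0.0017, 0, 1], [0, 0, 0, 0, 0.0017, 0, 1], [0, 0, 0, 0, 0.0017, 0, 1], [0, 0, 0, 0, 0.0017, -0.05, 1], [0, 0, 0, 0, 0.0017, -0.15, 1], [0, 0, 0, 0, 0.0017, -0.2167, 1]])

```text
time: 12.42
position: [0.6523, -0.046, 0.1743]
tcp_rot: [[-0.06, -0.998, 0.002], [-0.998, 0.06, -0.0], [-0.0, -0.002, -1.0]]
force: [0.5, -0.2, -0.6]
width: 0.0875
finger_force: 0.0
```

```bash
python3 go.py .3605 .273 .16 -42;python3 -c "
from h import *
c=cap('side'); print([(e,np.round(onz(c,e[0],e[1],.091),4)) for e in findtop(c,'o',proj(c,(.6517,-.0464,.091)),16) if e[3]>9])
c=cap('top','top2.png'); print([(e,np.round(onz(c,e[0],e[1],.09),4)) for e in findtop(c,'o',(182,305),16) if e[3]>6])"
```

```text
t 12.425 p [ 0.6523 -0.046   0.1743] yaw -93.4 w 0.0874646101043544 ff 0.0 F [ 0.5 -0.2 -0.6] q [ 0.23  0.36 -0.11  0.   -1.1  -0.29]
shift [-0.3011  0.3103  0.0137] turn z -0.8974 tilt [ 0.0021 -0.0001]
[((417.65, 215.71, 7.9, 15.5), array([ 0.6523, -0.0455,  0.091 ]))]
[]
```

View pics/top2.png

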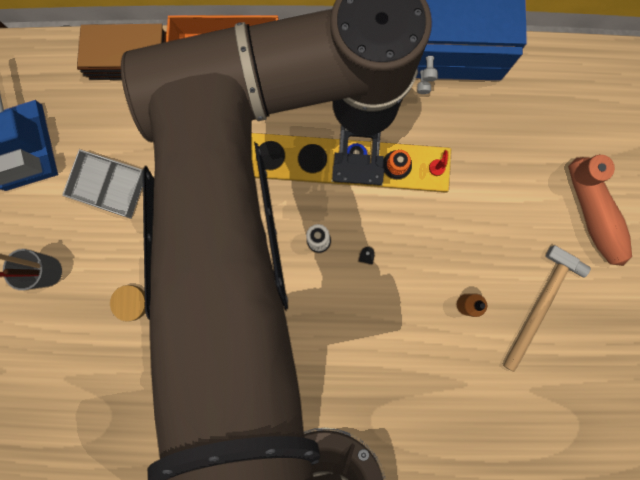

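Orange (399,162) and blue (356,155) stand on the two pads nearest the guide, and the arm hides the green reel. On to green.

To row units: 0.31 m / 0.6 = 0.5167, -0.3 m / 0.6 = -0.5, -0.9 rad / 1.5708 = -0.573.

Request:
apply_moves(targets=[[0, 0, -0.0637, -0.05, 0.0667, 0, 1], [0, 0, -0.1592, -0.1167, 0.1333, 0, 1], [0, 0, -0.2546, -0.1833, 0.2, 0, 1], [0, 0, -0.3501, -0.25, 0.2667, 0, 1], [0, 0, -0.4456, -0.3167, 0.3333, 0, 1], [0, 0, -0.5093, -0.3833, 0.4, 0, 1], [0, 0, -0.573, -0.45, 0.4667, 0, 1], [0, 0, -0.573, -0.5, 0.5167, 0.0167, 1]])

```text
time: 13.52
position: [0.3589, 0.2738, 0.1621]
tcp_rot: [[0.746, -0.666, 0.001], [-0.666, -0.746, 0.002], [-0.0, -0.002, -1.0]]
force: [1.1, 0.5, -0.4]
width: 0.0877
finger_force: 0.0
```

Request:
apply_moves(targets=[[0, 0, 0, 0, 0, 0, 1], [0, 0, 0, 0, 0, 0, 1]])

```text
time: 13.78
position: [0.3601, 0.272, 0.1615]
tcp_rot: [[0.745, -0.667, -0.0], [-0.667, -0.745, -0.0], [0.0, 0.0, -1.0]]
force: [0.0, -0.5, -0.4]
width: 0.0876
finger_force: 0.0
```

```bash
python3 -c "
from h import *
c=cap('wrist','w3.png')
print([(e,np.round(onz(c,e[0],e[1],.09),4)) for e in findtop(c,'o',proj(c,(.3605,.273,.09)),34) if e[2]>15])"; python3 go.py .3605 .273 .036 -42
```

```text
[((319.05, 251.62, 46.2, 46.9), array([0.3616, 0.2736, 0.09  ])), ((319.12, 252.55, 21.5, 22.0), array([0.3612, 0.2739, 0.09  ]))]
t 13.825 p [0.3604 0.2716 0.1616] yaw -41.9 w 0.08735572669408878 ff 0.0 F [ 0.6  0.2 -0.3] q [ 1.08  0.04 -0.55  0.   -0.97 -0.25]
shift [-0.0009 -0.0011  0.1256] turn z 0.002 tilt [-0.     -0.0003]
```

View pics/w3.png

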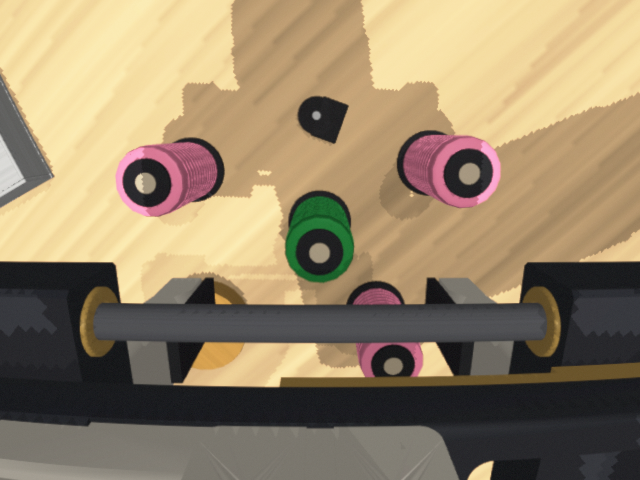

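Green top at (319,252), centred between the fingers; the three pinks sit clear of both finger paths. Descend with a little higher grasp so the body clears the pink tops.

To row units: 0.121 m / 0.6 = 0.2017, 0.04 m / 0.6 = 0.0667.

Request:
apply_moves(targets=[[0, 0, 0, -0.0008, -0.002, 0.0667, 1], [0, 0, 0, -0.0008, -0.002, 0.1333, 1], [0, 0, 0, -0.0008, -0.002, 0.1833, 1], [0, 0, 0, -0.0008, -0.002, 0.2017, 1], [0, 0, 0, -0.0008, -0.002, 0.2017, 0], [0, 0, 0, -0.0008, -0.002, 0.2017, 0], [0, 0, 0, -0.0008, -0.002, 0.2017, 0], [0, 0, 0, -0.0008, -0.002, 0.2017, 0]])

```text
time: 14.82
position: [0.3608, 0.2737, 0.0413]
tcp_rot: [[0.745, -0.667, 0.001], [-0.667, -0.745, 0.001], [-0.0, -0.001, -1.0]]
force: [-0.1, 0.1, -0.0]
width: 0.053
finger_force: 0.0
```

Request:
apply_moves(targets=[[0, 0, 0, 0, 0, 0, 0], [0, 0, 0, 0, 0, 0, 0], [0, 0, 0, 0, 0, 0, 0]])

```text
time: 15.2
position: [0.3606, 0.2734, 0.0409]
tcp_rot: [[0.745, -0.667, 0.0], [-0.667, -0.745, 0.0], [0.0, -0.0, -1.0]]
force: [-1.1, -1.1, 5.0]
width: 0.042
finger_force: 15.0
```

```bash
python3 go.py .6567 .0385 .20 -93.4
```

```text
t 15.2 p [0.3606 0.2734 0.0409] yaw -41.9 w 0.042007207934618575 ff 14.999859184026718 F [-1.1 -1.1  5. ] q [ 1.09  0.21 -0.7   0.   -0.65 -0.25]
shift [ 0.3773 -0.0227 -0.1591] turn z 0.8995 tilt [0.0002 0.0002]
```

To row units: 0.32 m / 0.6 = 0.5333, 0.26 m / 0.6 = 0.4333, 0.9 rad / 1.5708 = 0.573.

Request:
apply_moves(targets=[[0, 0, 0, 0, 0, -0.1, 0], [0, 0, 0, 0, 0, -0.2, 0], [0, 0, 0.0955, 0.0833, -0.005, -0.265, 0], [0, 0, 0.191, 0.1667, -0.01, -0.265, 0], [0, 0, 0.2865, 0.25, -0.015, -0.265, 0], [0, 0, 0.382, 0.3333, -0.02, -0.265, 0], [0, 0, 0.4775, 0.4333, -0.025, -0.265, 0], [0, 0, 0.573, 0.5333, -0.0317, -0.265, 0]])

```text
time: 16.2
position: [0.6127, 0.0725, 0.1991]
tcp_rot: [[-0.065, -0.998, -0.001], [-0.998, 0.065, 0.0], [0.0, 0.001, -1.0]]
force: [1.1, 2.1, -0.3]
width: 0.0416
finger_force: 15.0
```

```bash
python3 go.py .6567 .0385 .17 -93.4
```

```text
t 16.2 p [0.6127 0.0725 0.1991] yaw -93.7 w 0.04164274850936545 ff 14.995100945234299 F [ 1.1  2.1 -0.3] q [ 0.43  0.28 -0.16 -0.   -1.13 -0.5 ]
shift [ 0.0311 -0.0461  0.0291] turn z -0.0054 tilt [-0.0005  0.    ]
```

To row units: -0.046 m / 0.6 = -0.0767, 0.031 m / 0.6 = 0.0517.

Request:
apply_moves(targets=[[0, 0, 0, 0.0333, -0.05, 0.0167, 0], [0, 0, 0, 0.0517, -0.0767, 0.0483, 0], [0, 0, 0, 0.0517, -0.0767, 0.0483, 0], [0, 0, 0, 0.0517, -0.0767, 0.0483, 0]])

```text
time: 16.7
position: [0.6549, 0.0407, 0.1703]
tcp_rot: [[-0.059, -0.998, -0.001], [-0.998, 0.059, -0.0], [0.0, 0.001, -1.0]]
force: [0.4, -0.6, -0.3]
width: 0.0418
finger_force: 15.0
```

```bash
python3 go.py .6567 .0385 .0619 -93.4
```

```text
t 16.7 p [0.6549 0.0407 0.1703] yaw -93.4 w 0.04179129259213619 ff 14.999953955411911 F [ 0.4 -0.6 -0.3] q [ 0.36  0.37 -0.11 -0.   -1.1  -0.42]
shift [ 0.0021 -0.002   0.1084] turn z 0.0 tilt [-0.0007 -0.0002]
```

To row units: 0.104 m / 0.6 = 0.1733, 0.002 m / 0.6 = 0.0033.

Request:
apply_moves(targets=[[0, 0, 0, 0.0033, -0.0017, 0.0833, 0], [0, 0, 0, 0.0033, -0.0017, 0.1417, 0], [0, 0, 0, 0.0033, -0.0017, 0.1667, 0], [0, 0, 0, 0.0033, -0.0017, 0.1733, 0], [0, 0, 0, 0.0033, -0.0017, 0.1733, 0]])

```text
time: 17.32
position: [0.6573, 0.0386, 0.068]
tcp_rot: [[-0.059, -0.998, 0.002], [-0.998, 0.059, 0.0], [-0.0, -0.002, -1.0]]
force: [-0.5, 0.3, 0.3]
width: 0.0416
finger_force: 15.0
```

```bash
python3 go.py .6567 .0385 .0619 -93.4
```

```text
t 17.325 p [0.6573 0.0386 0.068 ] yaw -93.4 w 0.04157489317571478 ff 14.999855160713196 F [-0.5  0.3  0.3] q [ 0.35  0.46 -0.22  0.   -0.89 -0.41]
shift [0.0002 0.0006 0.0061] turn z 0.0001 tilt [0.002  0.0003]
```

To row units: -0.03 m / 0.6 = -0.05, 0.0065 m / 0.6 = 0.0108.

Request:
apply_moves(targets=[[0, 0, 0, 0, 0, 0.0067, 0], [0, 0, 0, 0, 0, 0.01, 0], [0, 0, 0, 0, 0, 0.0108, 0], [0, 0, 0, 0, 0, 0.0108, 1], [0, 0, 0, 0, 0, 0.0108, 1], [0, 0, 0, 0, 0, 0.0108, 1], [0, 0, 0, 0, 0, 0.0108, 1], [0, 0, 0, 0, 0, -0.05, 1]])

```text
time: 18.32
position: [0.6543, 0.0375, 0.0938]
tcp_rot: [[-0.061, -0.998, -0.006], [-0.998, 0.061, -0.002], [0.002, 0.006, -1.0]]
force: [1.4, -0.6, 0.2]
width: 0.0848
finger_force: 0.0
```

To row units: 0.1 m / 0.6 = 0.1667, -0.09 m / 0.6 = -0.15.

Request:
apply_moves(targets=[[0, 0, 0, 0, 0, -0.1, 1], [0, 0, 0, 0, 0, -0.15, 1], [0, 0, 0, 0, 0.0833, -0.15, 1], [0, 0, 0, 0, 0.1667, -0.15, 1]])

```text
time: 18.82
position: [0.5556, 0.044, 0.1865]
tcp_rot: [[-0.061, -0.998, 0.0], [-0.998, 0.061, 0.0], [-0.0, -0.0, -1.0]]
force: [-1.1, 0.0, -0.2]
width: 0.0878
finger_force: 0.0
```

```bash
python3 go.py .494 .0232 .165 -93.4;python3 -c "
from h import *
c=cap('side'); print([(e,np.round(onz(c,e[0],e[1],.111),4)) for e in findtop(c,'o',proj(c,(.6567,.0385,.111)),16) if e[3]>9])"
```

```text
t 18.825 p [0.5556 0.044  0.1865] yaw -93.5 w 0.08775815731711616 ff 0.0 F [-1.1  0.  -0.2] q [ 0.43  0.2  -0.31 -0.   -1.07 -0.49]
shift [0.0245 0.0603 0.0215] turn z -0.0013 tilt [0.0002 0.0002]
[((380.74, 196.87, 1.8, 17.9), array([0.6147, 0.0181, 0.111 ])), ((390.92, 187.41, 7.7, 15.6), array([0.6564, 0.0387, 0.111 ]))]
```

Green placed at (0.656, 0.039), good. Now white.

To row units: 0.06 m / 0.6 = 0.1, 0.0245 m / 0.6 = 0.0408.

Request:
apply_moves(targets=[[0, 0, 0, 0.0408, 0.0667, 0, 1], [0, 0, 0, 0.0408, 0.1, 0.0167, 1], [0, 0, 0, 0.0408, 0.1, 0.0333, 1], [0, 0, 0, 0.0408, 0.1, 0.0333, 1], [0, 0, 0, 0.0408, 0.1, 0.0333, 1]])

```text
time: 19.5
position: [0.4962, 0.0234, 0.1666]
tcp_rot: [[-0.06, -0.998, -0.0], [-0.998, 0.06, -0.0], [0.0, 0.0, -1.0]]
force: [-0.5, 1.1, -0.3]
width: 0.0878
finger_force: 0.0
```

```bash
python3 -c "
from h import *
c=cap('wrist')
print([(e,np.round(onz(c,e[0],e[1],.11),4)) for e in findtop(c,'o',proj(c,(.494,.0232,.11)),40) if e[2]>15])"; python3 go.py .494 .0232 .051 -93.4
```

```text
[((323.58, 255.95, 47.8, 48.8), array([0.4951, 0.023 , 0.11  ])), ((323.65, 256.83, 23.4, 23.8), array([0.4951, 0.0235, 0.11  ]))]
t 19.55 p [0.4961 0.0234 0.1666] yaw -93.4 w 0.08797470084383142 ff 0.0 F [-0.4  0.2 -0.2] q [ 0.44  0.11 -0.46  0.   -1.   -0.5 ]
shift [0.0003 0.0021 0.1156] turn z -0.0007 tilt [ 0.     -0.0002]
```

To row units: 0.113 m / 0.6 = 0.1883, 0.105 m / 0.6 = 0.175.

Request:
apply_moves(targets=[[0, 0, 0, 0, 0.0025, 0.0667, 1], [0, 0, 0, 0, 0.0025, 0.1333, 1], [0, 0, 0, 0, 0.0025, 0.175, 1], [0, 0, 0, 0, 0.0025, 0.1883, 1], [0, 0, 0, 0, 0.0025, 0.1883, 0], [0, 0, 0, 0, 0.0025, 0.1883, 0], [0, 0, 0, 0, 0.0025, 0.1883, 0], [0, 0, 0, 0, 0.0025, 0.1883, 0]])

```text
time: 20.55
position: [0.4941, 0.0234, 0.0542]
tcp_rot: [[-0.06, -0.998, 0.001], [-0.998, 0.06, 0.0], [-0.001, -0.001, -1.0]]
force: [0.7, -0.1, -0.4]
width: 0.0532
finger_force: 0.0
```

Request:
apply_moves(targets=[[0, 0, 0, 0, 0, 0, 0], [0, 0, 0, 0, 0, 0, 0], [0, 0, 0, 0, 0, 0, 0]])

```text
time: 20.92
position: [0.494, 0.0234, 0.0538]
tcp_rot: [[-0.06, -0.998, 0.0], [-0.998, 0.06, 0.0], [-0.0, -0.0, -1.0]]
force: [-0.6, 0.8, 3.4]
width: 0.042
finger_force: 15.0
```

```bash
python3 go.py .6618 .1233 .15 -93.4
```

```text
t 20.925 p [0.494  0.0234 0.0538] yaw -93.4 w 0.042004410105477855 ff 14.99746486544609 F [-0.6  0.8  3.4] q [ 0.45  0.25 -0.6   0.   -0.72 -0.51]
shift [-0.1098 -0.1616 -0.0961] turn z -0.0005 tilt [0.0003 0.0001]
```

To row units: -0.161 m / 0.6 = -0.2683, -0.06 m / 0.6 = -0.1.

Request:
apply_moves(targets=[[0, 0, 0, 0, 0, -0.0833, 0], [0, 0, 0, -0.0333, 0, -0.15, 0], [0, 0, 0, -0.1, -0.0333, -0.1667, 0], [0, 0, 0, -0.1667, -0.0833, -0.1667, 0], [0, 0, 0, -0.1833, -0.1583, -0.1667, 0], [0, 0, 0, -0.1833, -0.225, -0.1667, 0], [0, 0, 0, -0.1833, -0.2683, -0.1667, 0], [0, 0, 0, -0.1833, -0.2683, -0.1667, 0]])

```text
time: 21.92
position: [0.6619, 0.1231, 0.1518]
tcp_rot: [[-0.061, -0.998, -0.002], [-0.998, 0.061, -0.001], [0.001, 0.002, -1.0]]
force: [-1.5, -0.3, -2.8]
width: 0.0416
finger_force: 15.0
```

Request:
apply_moves(targets=[[0, 0, 0, 0, 0, 0, 0], [0, 0, 0, 0, 0, 0, 0]])

```text
time: 22.18
position: [0.6603, 0.1235, 0.1537]
tcp_rot: [[-0.06, -0.998, -0.0], [-0.998, 0.06, 0.0], [-0.0, 0.0, -1.0]]
force: [-0.0, -0.3, -0.9]
width: 0.0422
finger_force: 15.0
```

```bash
python3 go.py .6618 .1233 .0748 -93.4
```

```text
t 22.175 p [0.6603 0.1235 0.1537] yaw -93.4 w 0.04219403089874444 ff 14.997256100177765 F [-0.  -0.3 -0.9] q [ 0.47  0.4  -0.09 -0.   -1.08 -0.53]
shift [ 0.0001 -0.0015  0.0789] turn z -0.0004 tilt [-0.0002  0.0001]
```

To row units: 0.075 m / 0.6 = 0.125, 0.06 m / 0.6 = 0.1.

Request:
apply_moves(targets=[[0, 0, 0, 0, -0.0017, 0.0583, 0], [0, 0, 0, 0, -0.0017, 0.1, 0], [0, 0, 0, 0, -0.0017, 0.12, 0], [0, 0, 0, 0, -0.0017, 0.125, 0], [0, 0, 0, 0, -0.0017, 0.125, 0]])

```text
time: 22.8
position: [0.6625, 0.1236, 0.0795]
tcp_rot: [[-0.06, -0.998, 0.001], [-0.998, 0.06, 0.0], [-0.0, -0.001, -1.0]]
force: [0.4, 0.9, -0.4]
width: 0.0418
finger_force: 15.0
```

```bash
python3 go.py .6618 .1233 .0748 -93.4
```

```text
t 22.8 p [0.6625 0.1236 0.0795] yaw -93.4 w 0.04180875071395177 ff 14.99721184372902 F [ 0.4  0.9 -0.4] q [ 0.47  0.47 -0.17  0.   -0.93 -0.53]
shift [0.0004 0.0007 0.0047] turn z -0.0003 tilt [0.0012 0.0003]
```

To row units: -0.03 m / 0.6 = -0.05, 0.005 m / 0.6 = 0.0083.

Request:
apply_moves(targets=[[0, 0, 0, 0, 0, 0.005, 0], [0, 0, 0, 0, 0, 0.0075, 0], [0, 0, 0, 0, 0, 0.0083, 0], [0, 0, 0, 0, 0, 0.0083, 1], [0, 0, 0, 0, 0, 0.0083, 1], [0, 0, 0, 0, 0, 0.0083, 1], [0, 0, 0, 0, 0, 0.0083, 1], [0, 0, 0, 0, 0, -0.05, 1]])

```text
time: 23.8
position: [0.6601, 0.1227, 0.1058]
tcp_rot: [[-0.061, -0.998, -0.006], [-0.998, 0.061, -0.002], [0.002, 0.006, -1.0]]
force: [0.1, 0.5, 0.3]
width: 0.085
finger_force: 0.0
```

To row units: -0.22 m / 0.6 = -0.3667, -0.17 m / 0.6 = -0.2833.

Request:
apply_moves(targets=[[0, 0, 0, 0, 0, -0.0833, 1], [0, 0, 0, 0, 0, -0.1667, 1], [0, 0, 0, 0, 0, -0.2, 1], [0, 0, 0, -0.0833, 0.0333, -0.2, 1], [0, 0, 0, -0.1833, 0.0667, -0.2, 1], [0, 0, 0, -0.2833, 0.1, -0.2, 1], [0, 0, 0, -0.3667, 0.1333, -0.2, 1], [0, 0, 0, -0.3667, 0.1333, -0.2, 1]])

```text
time: 24.8
position: [0.5939, 0.3515, 0.228]
tcp_rot: [[-0.056, -0.998, -0.0], [-0.998, 0.056, -0.0], [0.0, 0.0, -1.0]]
force: [0.4, 0.2, -0.7]
width: 0.0879
finger_force: 0.0
```

```bash
python3 -c "
from h import *
P={'orange':(.6466,-.1312),'blue':(.6517,-.0464),'green':(.6567,.0385),'white':(.6618,.1233)}
for cam in('side','top'):
  c=cap(cam,cam+'9.png')
  for n,p in P.items():
    h=HS[n]+.021; print(cam,n,p,[np.round(onz(c,e[0],e[1],h)[:2],4) for e in findtop(c,n,proj(c,(*p,h)),14) if 11<e[3]<20])"
```

```text
side orange (0.6466, -0.1312) [array([ 0.6467, -0.1308])]
side blue (0.6517, -0.0464) [array([ 0.6526, -0.0454])]
side green (0.6567, 0.0385) [array([0.657 , 0.0392])]
side white (0.6618, 0.1233) [array([0.6632, 0.124 ]), array([0.6711, 0.1714])]
top orange (0.6466, -0.1312) [array([ 0.6254, -0.148 ]), array([ 0.645 , -0.1318])]
top blue (0.6517, -0.0464) [array([ 0.6326, -0.0662]), array([ 0.6361, -0.0228]), array([ 0.6506, -0.0465])]
top green (0.6567, 0.0385) [array([0.6551, 0.0382])]
top white (0.6618, 0.1233) [array([0.6606, 0.1221])]
```

View pics/side9.png

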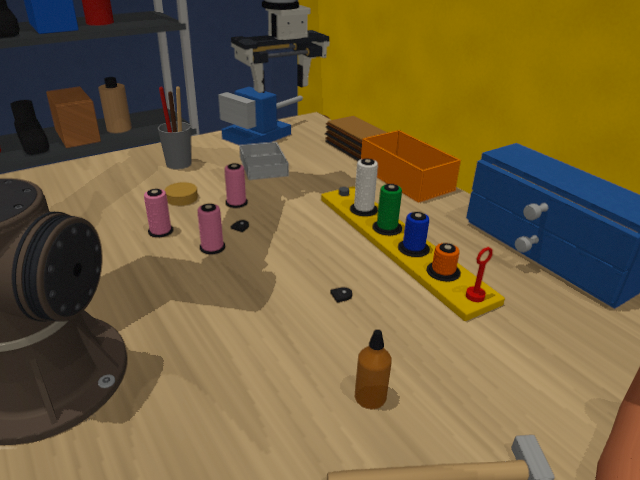

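View pics/top9.png

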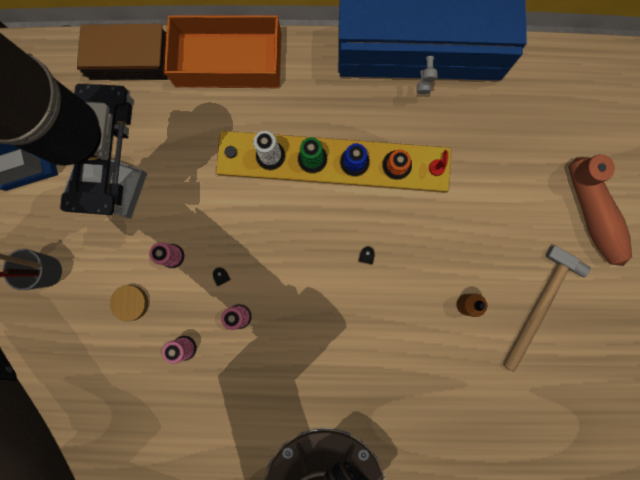

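All four reels stand upright on their pads within about 1 mm. From the guide, they run orange (447,258), blue (416,232), green (389,208), white (366,187) in the side view. The glue (373,370) and the pinks have not moved, and the gripper is open and touching nothing.

```bash
python3 -c "
from rig import env
print(env.finish_job())"
```

```text
the job is handed in; nothing more can be done
None
```

I handed in the job at about 25 s with all four reels upright on their pads, within about 1.5 mm of centre and rising in height from the guide: orange, blue, green, white; the glue bottle and pink reels were not moved, and the gripper was open and clear.

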